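Gauge the bores of centrifuge adapters and sort them

ROBOT

A 6-joint arm with a two-finger parallel gripper is mounted at the origin on the work surface. World frame = base frame: x ahead of the robot, y to its left, z up, the work surface at z = 0. Lengths are in m, angles in rad, forces in N, time in s.
With the tool pointing down it reaches from about 0.275 to 1 m from the base axis. Payload 8.4 kg.
Tool frame: the origin (TCP) lies between the finger pads; the fingertips stand 11 mm ahead of it and the grasp point (between the pads) lies 8 mm behind it (bot.nose_length is the z of the fingertips in the tool frame, in m); z points along the fingers, y is the line along which they close (so a half turn about z gives the same grasp; the last joint's range is limited). The gripper opens to 85 mm and grips with 20 to 120 N. Pads are 22 mm wide; open, the fingers measure 114 mm over their backs; the gripper's body (76 mm by 85 mm) begins 54 mm behind the grasp point. The pads swing forward as they close: fully open they stand 13 mm farther back than shut.
Start: joints at [-1.119, 0.353, 1.633, -0, 1.155, -0.002], TCP at [0.274, -0.562, 0.242] pointing down, gripper open.
Joint ranges: [-2.63, 2.63], [-0.92, 2.1], [0.06, 2.66], [-1.3, 4.44], [0, 2.69], [-3.02, 3.02]. Speed limits (rad/s): [2.22, 2.22, 2.79, 3.14, 3.14, 3.14].

INTERFACE

Orientations are given as [roll, pitch, yaw] about the fixed x, y, z axes, in that order (R = Rz(yaw) Ry(pitch) Rx(roll)).
In Python, from station import bot gives the robot as it stands.
- The arm moves only by the tool send_rows, never from a script. Its argument "series" is a list that holds one entry, the list of rows, each a list of 7 numbers: the shift along the tool's x, y, z as a fraction of full scale, then the turn, a rotation vector about the tool's x, y, z as a fraction of full scale, then the closure, from 0 (fully open) to 1 (shut). A call has 1 to 8 rows; each row shifts and turns the commanded pose from where the row before left it, along the tool's axes as they then stand; what a row does not reach is not made up. Full scale, the value 1, is 300 mm for a shift and pi rad for a turn. A row lasts 1/8 s, in which the tool goes at most 62.5 mm and 10.7 degrees, less where a joint would pass 70% of its speed; a pose out of reach is approached as far as the arm can. A call with a number of a shift or a turn outside -1 to 1 is refused whole. A call with a gripper value outside its range is refused whole. The fingers move at their own pace and stop on an object; "newtons" is the grip in N (left out, the last holds). Time passes only in rows, so rows that do not move let the fingers close. It gives the time, the measured TCP pose, the force, the opening and the grip force at its end, in the units of the state.
- bot.get_obs(): the state, without advancing time (a new reading comes with each control period).
- bot.read_camera(name): name is "side" or "top" or "wrist"; returns a dict with "frame" (420x560x3 uint8, blue, green, red), "z_map" (420x560 float32, m along the optical axis (not along the pixel's ray), 0 where there is no reading), "vfov" (degrees; the focal length in pixels is half the picture's height over the tangent of half this angle, whatever the lens; pixels are square), "cx", "cy" (the principal point, pixels), "dist_coeffs" ([k1, k2, p1, p2, k3] as OpenCV has them; the pictures are not rectified), "R" (3x3) and "t" (3): a world point X has camera coordinates R X + t. Camera axes: x right, y down, z forward; pixel columns grow to the right and rows downward; lengths in m; the calibration is good to about 2 mm. A picture is of the moment at which its call begins.
- bot.close_job(): hands the job in; it is judged then, once.
Trained networks look in the newest picture that a camera, given by its name, has taken for a name from the list of things; names that differ only in an ending like _2 or _b are one class to them, and where a whole thing is asked for, a point or a joint stands for the part that bears it (a point fixed in the world has none). Each returns a list of dicts, best first, with "confidence" (0 to 1); they miss things now and then, are a little off and sometimes report something else, mostly with a low value. They report only what shows in the picture. A call takes as long as a camera call. They do not tell look-alikes from the thing itself.
- bot.spot_in(camera, label): "rect" ([left, top, right, bottom] in pixels, round what is visible of it).
- bot.pinpoint(camera, label): "location" ([column, row] in pixels: a listed point, or the origin of a listed thing).
The state is a dict: "time_s": time; "joint_positions": joint angles; "qvel": joint speeds; "tau": joint torques, N m; "position": TCP position; "orientation": TCP orientation; "wrist_force": force on the tool from outside, world axes, zero at the start; "ft_torque": the same for the moment, N m; "finger_gap": opening from 0.0 (shut) to 1.0 (fully open); "grip_force": force on a finger pad.
Only numpy, scipy, OpenCV 4.12 (cv2) and the standard library are available. Lean on these libraries where they do the work, as an engineer would, in place of code of your own. Each camera call takes 0.05 s, during which the arm holds its last target. There are 200 camera calls.

TASK

These three blue centrifuge adapters came out of the autoclave and some may have shrunk inside: take the plug gauge from its wooden stand and check them one at a time, lowering the gauge into the bore until it stops, then sliding that adapter, upright and never lifted off the bench, wholly inside the green taped area if the gauge went to the bottom or the red taped area if it stuck part-way, before you gauge the next. When all three are sorted, put the gauge back upright in its stand, fully down, and let go. Leave the vortex mixer, the beaker and the tube rack alone.

Things in the scene. Friction and masses are not known exactly. Their poses are not given: they have to be found in the camera images.
- gauge_handle (a point): middle of the plug gauge's hexagonal aluminium handle (65 mm long, 24 mm across flats, green ring at its foot), on the axis, 92.5 mm above the plug's end and 32.5 mm below the handle's top. z runs along the gauge away from the plug; x is square to a pair of flats (the others at 60 and 120 degrees). Gauge 125 mm, 0.28 kg; it starts upright, plug down, in the stand's hole
- gauge_tip (a point): centre of the flat lower end of the gauge's steel plug, 92.5 mm below gauge_handle; the plug is 28 mm in diameter and 55 mm long with a 2 mm chamfer round its end, then a 5 mm neck, then the handle; axes as there
- stand_hole (a point): the centre of the mouth of the hole in the gauge's fixed wooden stand, a block 90 x 70 mm and 55 mm high. The hole is 31 mm wide and 45 mm deep (its floor is 10 mm above the bench), and the gauge stands on that floor. z up
- adapter_a_mouth (a point): blue round centrifuge adapter, 80 mm across, 65 mm high, 0.2 to 0.35 kg, too wide to grip, standing on the bench; a blind bore in its top is 31 mm wide, 52 mm deep. Point: centre of the bore's mouth, at the top face, z up. All three look alike; a shrunken one narrows to 22 mm from 25 mm below the mouth, so the gauge stops about 25 mm down, not at the bottom
- adapter_b_mouth (a point): blue round centrifuge adapter, 80 mm across, 65 mm high, 0.2 to 0.35 kg, too wide to grip, standing on the bench; a blind bore in its top is 31 mm wide, 52 mm deep. Point: centre of the bore's mouth, at the top face, z up. All three look alike; a shrunken one narrows to 22 mm from 25 mm below the mouth, so the gauge stops about 25 mm down, not at the bottom
- adapter_c_mouth (a point): blue round centrifuge adapter, 80 mm across, 65 mm high, 0.2 to 0.35 kg, too wide to grip, standing on the bench; a blind bore in its top is 31 mm wide, 52 mm deep. Point: centre of the bore's mouth, at the top face, z up. All three look alike; a shrunken one narrows to 22 mm from 25 mm below the mouth, so the gauge stops about 25 mm down, not at the bottom
- green_area: the area for good adapters: a rectangle of green tape, flat on the bench, 220 mm along its own x and 140 mm along its own y inside the 19 mm wide tape, room for two adapters side by side along x. Origin at its centre on the bench, z up. It may lie to the robot's left or right
- red_area: the area for rejected adapters: a rectangle of red tape, otherwise just like the green one, on the other side. Origin at its centre on the bench
- mixer_center (a point): a white and grey vortex mixer with a black cup and a blue dial, 160 x 125 mm and 85 mm high, loose, 2.2 kg; the point is in its middle, 35 mm above the bench. Not part of the job: leave it where it is.
- beaker_center (a point): a glass beaker 70 mm across and 70 mm high; the point is in its middle, half-way up. Not part of the job: leave it where it is.
- rack_center (a point): an orange tube rack, 62 x 110 mm and 112 mm high with its tubes; the point is in its middle, 36 mm above the bench. Not part of the job: leave it where it is.
Mind the look-alikes: they are no part of the job. Leave any yellow look-alike of the part that bears stand_hole alone. There is more than one size of the part that bears gauge_handle; the job needs the middle-sized.

How it is judged:
By the outcome, as a careful person would: the job done as asked, in the order asked, and still so for the second after the job is handed in, with the robot touching nothing.
It also fails if it takes over 70 s, if anything falls off the work surface, if the arm or the gripper's body presses on something with over 40 N, if the wrist force passes 120 N, or if a joint passes its speed limit or range.

## Working session

There is one attempt and no reset: what is moved stays moved. The work goes in short steps, Python scripts to look and compute and a tool call to move; the robot and the scene stay as the last step left them, time stands still between calls to the robot, and variables do not carry over. Pictures are saved under pics/ and viewed, at most 10 in all, crops included, and the job is handed in when it is done.

Besides the shell and the picture viewer there is one more tool, called after "Call:" as a command line: name --argument value ..., lists and objects as JSON in quotes. send_rows: Moves the arm, as the interface text tells. Shift numbers are shares of 300 mm and turn numbers shares of pi rad, none past 1 either way. Its arguments: {"type":"object","properties":{"series":{"type":"array","items":{"type":"array","items":{"type":"array","items":{"type":"number"}}}},"newtons":{"type":"number"}},"required":["series"]}

```bash
mkdir -p pics; cat > h.py <<'E'
import numpy as np, cv2, math
from station import bot
def K(c):
    h,w=c["frame"].shape[:2]; f=h/2/math.tan(math.radians(c["vfov"])/2)
    return np.array([[f,0,c["cx"]],[0,f,c["cy"]],[0,0,1.]])
def ray(c,px):
    u=cv2.undistortPoints(np.array([[px]],float),K(c),np.array(c["dist_coeffs"],float))[0,0]
    R=np.array(c["R"]);t=np.array(c["t"])
    return -R.T@t, R.T@np.array([u[0],u[1],1.])
def onz(c,px,z):
    o,d=ray(c,px); return o+d*(z-o[2])/d[2]
def depth(c,px):
    o,d=ray(c,px); i,j=int(round(px[1])),int(round(px[0]))
    p=c["z_map"][max(0,i-2):i+3,max(0,j-2):j+3]; p=p[p>0]
    return o+d*np.median(p) if len(p) else None
E
python3 - <<'E'
from h import *
np.set_printoptions(precision=3,suppress=True)
Z=dict(gauge_handle=.1025,stand_hole=.055,adapter_a_mouth=.065,green_area=0,red_area=0,mixer_center=.035,beaker_center=.035,rack_center=.036)
for n in("top","side"):
    c=bot.read_camera(n); cv2.imwrite(f"pics/{n}0.png",c["frame"])
    for k,z in Z.items():
        for r in bot.pinpoint(n,k):
            if r["confidence"]>.2: print(n,k,round(r["confidence"],2),np.round(r["location"]),onz(c,r["location"],z),depth(c,r["location"]))
print(bot.get_obs())
E
```

```text
top gauge_handle 0.81 [167. 259.] [0.42  0.416 0.103] [0.42  0.399 0.162]
top gauge_handle 0.48 [160. 223.] [0.539 0.442 0.103] [0.543 0.456 0.056]
top gauge_handle 0.43 [145. 242.] [0.476 0.491 0.103] [0.478 0.509 0.051]
top stand_hole 0.61 [169. 180.] [0.692 0.433 0.055] [0.697 0.439 0.032]
top stand_hole 0.6 [170. 226.] [0.531 0.424 0.055] [0.531 0.424 0.054]
top adapter_a_mouth 0.94 [280. 224.] [0.538 0.051 0.065] [0.543 0.051 0.013]
top mixer_center 0.64 [416. 244.] [ 0.473 -0.421  0.035] [ 0.472 -0.411  0.064]
top beaker_center 0.66 [252. 162.] [0.759 0.146 0.035] [0.767 0.148 0.003]
top rack_center 0.87 [375. 166.] [ 0.745 -0.285  0.036] [ 0.736 -0.276  0.071]
top rack_center 0.41 [279. 199.] [0.628 0.054 0.036] [0.632 0.054 0.012]
side gauge_handle 0.72 [289. 318.] [0.473 0.557 0.103] [0.478 0.522 0.071]
side gauge_handle 0.61 [321. 270.] [0.413 0.366 0.103] [0.41  0.427 0.147]
side gauge_handle 0.56 [278. 285.] [0.514 0.441 0.103] [0.514 0.439 0.101]
side stand_hole 0.72 [277. 299.] [0.519 0.436 0.055] [0.518 0.443 0.061]
side stand_hole 0.6 [214. 291.] [0.688 0.425 0.055] [
[... 475 characters left out ...]
.063]
side rack_center 0.94 [251. 179.] [ 0.73  -0.295  0.036] [ 0.715 -0.227  0.069]
side rack_center 0.46 [275. 309.] [0.523 0.454 0.036] [0.521 0.466 0.046]
side rack_center 0.34 [222. 238.] [0.74  0.142 0.036] [0.731 0.171 0.055]
{'time_s': 0.9, 'joint_positions': array([-1.119,  0.353,  1.633, -0.   ,  1.155, -0.002]), 'qvel': array([ 0.001, -0.001,  0.001, -0.001,  0.001, -0.001]), 'tau': array([ -0.   , -60.514, -34.244,   0.   ,   0.001,   0.   ]), 'position': array([ 0.274, -0.562,  0.242]), 'orientation': array([-3.142,  0.   ,  0.454]), 'wrist_force': array([-0.451, -0.092,  0.404]), 'ft_torque': array([-0.013,  0.04 , -0.052]), 'grip_force': 0.0, 'finger_gap': 0.9966827061120126}
```

View pics.

View pics/top0.png

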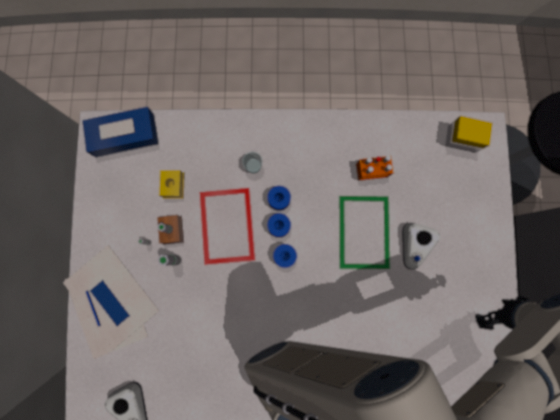

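View pics/side0.png

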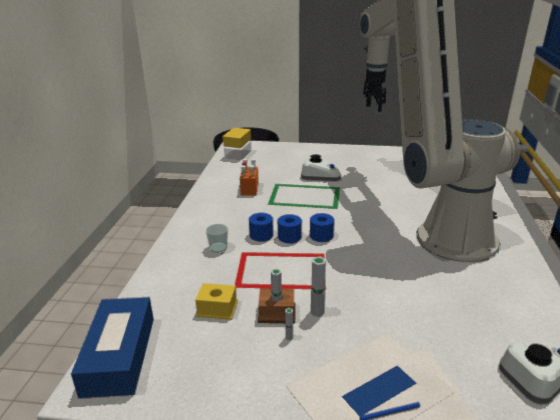

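Gauge stands in the brown stand near (0.52,0.43); the big look-alike is at (0.41,0.41), the small one lies at (0.48,0.51). Red area is left (px 228,225 in the top view), green right (365,232), adapters in a column at px (279,197), (279,224), (285,256).

Call:
send_rows --series '[[[0,0,-0.17,0,0,0.0482,0],[0,0,-0.17,0,0,0.0482,0],[0,0,-0.17,0,0,0.0482,0],[0.06,-0.195,0,0,0,0,0],[0.06,-0.195,0,0,0,0,0],[0.06,-0.195,0,0,0,0,0],[0.06,-0.195,0,0,0,0,0],[0.06,-0.195,0,0,0,0,0]]]'

```text
time_s: 1.9
position: [0.3643, -0.2675, 0.3955]
orientation: [3.141, -0.001, -0.001]
wrist_force: [1.0, 0.1, -0.1]
finger_gap: 1.0
grip_force: 0.0
```

Call:
send_rows --series '[[[0.05,-0.195,0,0,0,0,0],[0.05,-0.195,0,0,0,0,0],[0.05,-0.195,0,0,0,0,0],[0.05,-0.195,0,0,0,0,0],[0.05,-0.195,0,0,0,0,0],[0,-0.1,0,0,0,0,0],[0,0,0,0,0,0,0]]]'

```text
time_s: 2.78
position: [0.4392, 0.0549, 0.3953]
orientation: [-3.141, 0.0, 0.003]
wrist_force: [0.2, -0.1, 0.4]
finger_gap: 1.0
grip_force: 0.0
```

```bash
python3 - <<'E'
from h import *
np.set_printoptions(precision=4,suppress=True)
c=bot.read_camera("wrist"); cv2.imwrite("pics/w1.png",c["frame"]); np.savez("w1.npz",**c)
o=bot.get_obs(); print(o["time_s"],o["position"],o["orientation"],o["wrist_force"])
R=np.array(c["R"]);print("cam",-R.T@np.array(c["t"]))
for r in bot.pinpoint("wrist","adapter_a_mouth"): print(r["confidence"],r["location"],onz(c,r["location"],.065))
for k in("green_area","red_area"):
  for r in bot.pinpoint("wrist",k): print(k,r["confidence"],r["location"],onz(c,r["location"],0))
# blue top faces & tape via depth/world map
f=c["frame"].astype(int);hsv=cv2.cvtColor(c["frame"],cv2.COLOR_BGR2HSV)
k=K(c);uv=np.stack(np.meshgrid(np.arange(560.),np.arange(420.)),-1).reshape(-1,1,2)
un=cv2.undistortPoints(uv,k,np.array(c["dist_coeffs"],float)).reshape(420,560,2)
P=(np.dstack([un,np.ones((420,560))])*c["z_map"][...,None]-np.array(c["t"]))@R
m=((hsv[...,0]>100)&(hsv[...,0]<130)&(hsv[...,1]>120)&(P[...,2]>.058)&(P[...,2]<.072)).astype(np.uint8)
n,l,s,ce=cv2.connectedComponentsWithStats(m)
for i in range(1,n):
    if s[i,4]>150:
        q=P[l==i]; 
        (x,y),r=cv2.minEnclosingCircle(q[:,:2].astype(np.float32)); print("blue",s[i],(x,y,r),np.median(q[:,2]))
E
```

```text
2.825 [0.4392 0.0537 0.3953] [3.1412 0.0001 0.0019] [ 0.6093 -0.4414  0.3431]
cam [0.509  0.0564 0.5273]
0.67 [280.9, 81.4] [0.5394 0.055  0.065 ]
blue [ 248    0   67   36 1616] (0.625423014163971, 0.055361516773700714, 0.03864164650440216) 0.06528585731144564
blue [ 249   48   64   68 2905] (0.538736879825592, 0.05534471571445465, 0.03979784622788429) 0.06526580863030655
blue [ 266  134   60   61 2423] (0.4359365999698639, 0.03592539206147194, 0.039943940937519073) 0.06514076982576353
```

Call:
send_rows --series '[[[0,-0.195,0,0,0,0,0],[0,-0.195,0,0,0,0,0],[0,-0.195,0,0,0,0,0],[0,-0.195,0,0,0,0,0],[0,-0.195,0,0,0,0,0],[0,-0.15,0,0,0,0,0],[0,0,0,0,0,0,0]]]'

```text
time_s: 3.85
position: [0.4399, 0.3921, 0.3945]
orientation: [3.141, 0.001, 0.001]
wrist_force: [0.6, -1.0, 0.3]
finger_gap: 0.998
grip_force: 0.0
```

```bash
cat >> h.py <<'E'
def cloud(c):
    uv=np.stack(np.meshgrid(np.arange(560.),np.arange(420.)),-1).reshape(-1,1,2)
    un=cv2.undistortPoints(uv,K(c),np.array(c["dist_coeffs"],float)).reshape(420,560,2)
    return (np.dstack([un,np.ones((420,560))])*c["z_map"][...,None]-np.array(c["t"]))@np.array(c["R"])
E
python3 - <<'E'
from h import *
np.set_printoptions(precision=4,suppress=True)
c=bot.read_camera("wrist"); cv2.imwrite("pics/w2.png",cv2.resize(c["frame"],(784,588),interpolation=cv2.INTER_CUBIC)); np.savez("w2.npz",**c)
print(bot.get_obs()["position"])
for k,z in(("gauge_handle",.1025),("stand_hole",.055),("red_area",0)):
  for r in bot.pinpoint("wrist",k): print(k,r["confidence"],r["location"],onz(c,r["location"],z))
P=cloud(c); m=((P[...,2]>.127)&(P[...,2]<.25)).astype(np.uint8)
n,l,s,ce=cv2.connectedComponentsWithStats(m)
for i in range(1,n):
    if s[i,4]>60:
        q=P[l==i]; z=np.percentile(q[:,2],80); q=q[abs(q[:,2]-z)<.004][:,:2].astype(np.float32)
        print(s[i],z,cv2.minEnclosingCircle(q),cv2.minAreaRect(q))
        hull=cv2.convexHull(q)[:,0]; print(min(((hull@np.array([math.cos(a),math.sin(a)])).ptp() if 0 else np.ptp(hull@np.array([math.cos(a),math.sin(a)])),math.degrees(a)) for a in np.radians(np.arange(0,180,2))))
E
```

```text
[0.4399 0.3905 0.3947]
gauge_handle 0.94 [182.7, 129.8] [0.4836 0.5069 0.1025]
gauge_handle 0.77 [244.1, 95.9] [0.5217 0.434  0.1025]
gauge_handle 0.77 [259.4, 189.2] [0.4125 0.4181 0.1025]
stand_hole 0.83 [249.4, 92.9] [0.5267 0.4317 0.055 ]
stand_hole 0.36 [557.2, 169.0] [0.4294 0.024  0.055 ]
[233  79  23  27 477] 0.1363863446458181 ((0.5240898132324219, 0.4308588206768036), 0.013513113372027874) ((0.5245213508605957, 0.4308722913265228), (0.023373520001769066, 0.025981392711400986), 88.62651062011719)
(np.float64(0.023431981472304686), 88.0)
[244 173  34  38 966] 0.16624615888183714 ((0.42041435837745667, 0.413488507270813), 0.018048731610178947) ((0.4204830527305603, 0.41332411766052246), (0.035052862018346786, 0.031847696751356125), 83.8448715209961)
(np.float64(0.03184775588673128), 52.0)
```

View pics/w2.png

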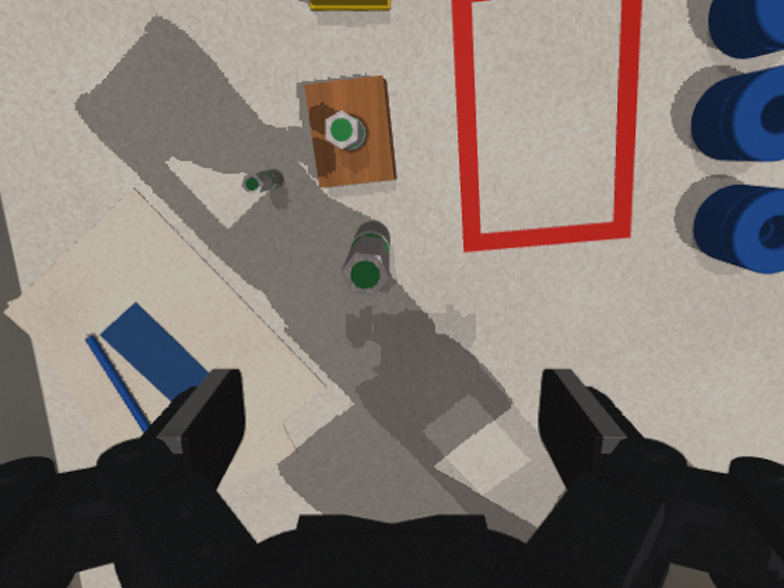

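The picture shows the gauge (hex top at px 341,129) in the brown stand, big look-alike at (365,272), small at (252,183); gauge axis (0.524,0.431), flats facing ±y, so yaw 0 grips it.

Call:
send_rows --series '[[[0.14,-0.067,0,0,0,0,0],[0.14,-0.067,0.08,0,0,0,0],[0,0,0.19,0,0,0,0],[0,0,0.19,0,0,0,0],[0,0,0.19,0,0,0,0],[0,0,0.19,0,0,0,0],[0,0,0.1,0,0,0,0],[0,0,0,0,0,0,0]]]'

```text
time_s: 5.05
position: [0.5227, 0.4284, 0.1113]
orientation: [3.139, 0.003, -0.002]
wrist_force: [-0.1, 0.5, 0.2]
finger_gap: 0.996
grip_force: 0.0
```

```bash
python3 - <<'E'
from h import *
np.set_printoptions(precision=4,suppress=True)
o=bot.get_obs(); print(o["position"],o["orientation"],o["wrist_force"])
def fit(c,h0,h1,yr,name):
    P=cloud(c); hsv=cv2.cvtColor(c["frame"],cv2.COLOR_BGR2HSV); H=hsv[...,0]
    m=(((H>h0)&(H<h1))if h0<h1 else((H>h0)|(H<h1)))&(hsv[...,1]>130)&(hsv[...,2]>60)&(abs(P[...,2])<.02)&(P[...,1]>yr[0])&(P[...,1]<yr[1])&(P[...,0]>.3)&(P[...,0]<.75)
    v,u=np.nonzero(m); 
    q=np.array([onz(c,(a,b),0)[:2] for a,b in zip(u,v)],np.float32)
    r=cv2.minAreaRect(q); print(name,len(q),r,cv2.boxPoints(r).round(3).tolist())
t=bot.read_camera("top")
fit(t,45,80,(-.4,-.05),"green top")
fit(t,170,8,(.1,.36),"red top")
s=bot.read_camera("side")
fit(s,45,80,(-.4,-.05),"green side")
fit(s,170,8,(.1,.36),"red side")
E
```

```text
[0.5227 0.4284 0.1113] [ 3.1386  0.0035 -0.0021] [-0.1127  0.5475  0.1946]
green top 583 ((0.518169105052948, -0.24720588326454163), (0.16855332255363464, 0.24736882746219635), 89.80818176269531) [[0.39399999380111694, -0.3310000002384186], [0.6420000195503235, -0.3319999873638153], [0.6420000195503235, -0.16300000250339508], [0.39500001072883606, -0.16300000250339508]]
red top 848 ((0.5389413833618164, 0.23658353090286255), (0.2521858215332031, 0.1725321263074875), 5.18363094329834) [[0.4059999883174896, 0.3109999895095825], [0.42100000381469727, 0.13899999856948853], [0.671999990940094, 0.16200000047683716], [0.6570000052452087, 0.33399999141693115]]
green side 72 ((0.4634135365486145, -0.24969390034675598), (0.16057629883289337, 0.1429072767496109), 89.25536346435547) [[0.39100000262260437, -0.32899999618530273], [0.5339999794960022, -0.3310000002384186], [0.5360000133514404, -0.17000000178813934], [0.3930000066757202, -0.1679999977350235]]
red side 566 ((0.5392628312110901, 0.23459851741790771), (0.2551770806312561, 0.17474021017551422), 5.222468852996826) [[0.40400001406669617, 0.3100000023841858], [0.41999998688697815, 0.13600000739097595], [0.6740000247955322, 0.1589999943971634], [0.6579999923706055, 0.3330000042915344]]
```

Call:
send_rows --newtons 60 --series '[[[0.005,-0.008,0.056,0,0,0,0],[0,0,0,0,0,0,0.5],[0,0,0,0,0,0,1],[0,0,0,0,0,0,1],[0,0,0,0,0,0,1],[0,0,0,0,0,0,1],[0,0,0,0,0,0,1]]]'

```text
time_s: 6.02
position: [0.5251, 0.4329, 0.0969]
orientation: [3.141, -0.0, -0.0]
wrist_force: [-0.4, -4.1, 6.1]
finger_gap: 0.269
grip_force: 58.4
```

Call:
send_rows --series '[[[0,0,-0.1,0,0,0,1],[0,0,-0.19,0,0,0,1],[0,0.1,-0.07,0,0,0,1],[-0.05,0.19,0,0,0,0,1],[-0.05,0.19,0,0,0,0,1],[-0.05,0.19,0,0,0,0,1],[-0.05,0.19,0,0,0,0,1],[-0.05,0.19,0,0,0,0,1]]]'

```text
time_s: 7.02
position: [0.449, 0.117, 0.2043]
orientation: [-3.141, -0.0, -0.0]
wrist_force: [-0.0, -1.3, -2.7]
finger_gap: 0.273
grip_force: 59.3
```

Call:
send_rows --series '[[[-0.047,0.19,0,0,0,0,1],[0,0.083,0,0,0,0,1],[0,0,0,0,0,0,1],[0,0,0,0,0,0,1]]]'

```text
time_s: 7.52
position: [0.4358, 0.0369, 0.2044]
orientation: [-3.141, -0.0, -0.001]
wrist_force: [0.2, 1.8, -2.8]
finger_gap: 0.274
grip_force: 59.6
```

```bash
python3 - <<'E'
from h import *
np.set_printoptions(precision=4,suppress=True)
o=bot.get_obs(); print(o["time_s"],o["position"],o["orientation"],o["wrist_force"],o["finger_gap"])
c=bot.read_camera("wrist"); cv2.imwrite("pics/w3.png",cv2.resize(c["frame"],(784,588),interpolation=cv2.INTER_CUBIC))
P=cloud(c);hsv=cv2.cvtColor(c["frame"],cv2.COLOR_BGR2HSV)
m=((hsv[...,0]>100)&(hsv[...,0]<130)&(hsv[...,1]>120)&(P[...,2]>.058)&(P[...,2]<.072)).astype(np.uint8)
n,l,s,ce=cv2.connectedComponentsWithStats(m)
for i in range(1,n):
    if s[i,4]>150:
        q=P[l==i]; print("blue",s[i],cv2.minEnclosingCircle(q[:,:2].astype(np.float32)))
E
```

```text
7.525 [0.4358 0.0369 0.2044] [-3.141  -0.0002 -0.0009] [ 0.2239  1.7991 -2.8292] 0.27387180297859126
blue [ 200    0  112  117 8881] ((0.53857421875, 0.05543177202343941), 0.03982841596007347)
blue [ 233  148  100   91 5103] ((0.43559888005256653, 0.03570878505706787), 0.04006588086485863)
```

View pics/w3.png

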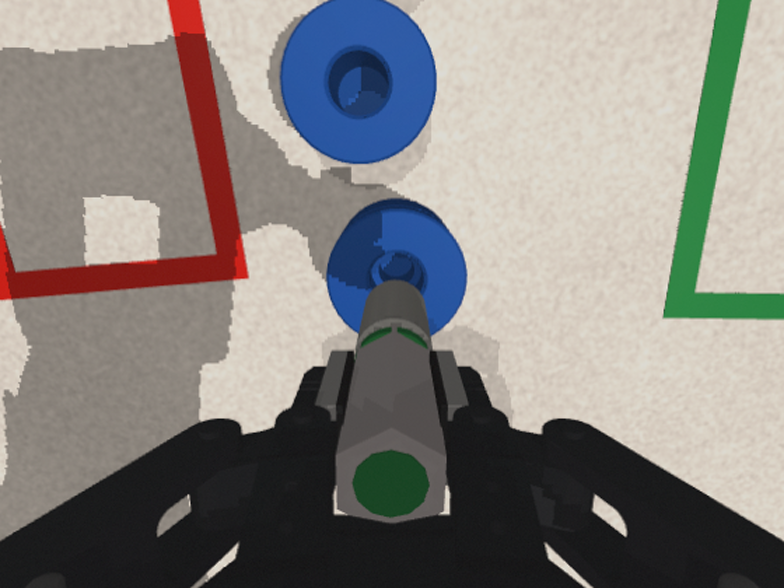

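The picture shows the gauge hanging centred (hex top px 391,483; plug tip ~395,300) behind the near adapter's bore (398,268), next adapter at (358,80).

Call:
send_rows --series '[[[0.002,0.004,0.13,0,0,0,1],[0,0,0.05,0,0,0,1],[0,0,0.05,0,0,0,1],[0,0,0,0,0,0,1]]]'

```text
time_s: 8.07
position: [0.4358, 0.0355, 0.1348]
orientation: [3.142, 0.002, 0.0]
wrist_force: [-1.0, 0.9, -2.7]
finger_gap: 0.277
grip_force: 59.4
```

Call:
send_rows --series '[[[0,0,0.015,0,0,0,1],[0,0,0.01,0,0,0,1],[0,0,0.01,0,0,0,1],[0,0,0,0,0,0,1]]]'

```text
time_s: 8.57
position: [0.4371, 0.0348, 0.1265]
orientation: [3.141, -0.002, -0.0]
wrist_force: [-4.6, -2.8, 17.6]
finger_gap: 0.272
grip_force: 61.7
```

Stopped with the tip at z≈0.040 (25 mm in) under load: shrunken, goes to red. Ease up and slide.

Call:
send_rows --series '[[[0,0,-0.012,0,0,0,1],[0,-0.05,0,0,0,0,1],[0,-0.1,0,0,0,0,1],[0.03,-0.11,0,0,0,0,1],[0.04,-0.12,0,0,0,0,1],[0.04,-0.12,0,0,0,0,1],[0.04,-0.1,0,0,0,0,1],[0.02,-0.05,0,0,0,0,1]]]'

```text
time_s: 9.57
position: [0.4872, 0.2318, 0.1282]
orientation: [3.141, 0.001, 0.001]
wrist_force: [-1.0, -2.4, -2.7]
finger_gap: 0.276
grip_force: 60.0
```

```bash
cat > look.py <<'E'
from h import *
import sys
np.set_printoptions(precision=4,suppress=True)
o=bot.get_obs(); print(o["time_s"],o["position"],o["orientation"],o["wrist_force"],o["finger_gap"])
for n in sys.argv[1:]:
    c=bot.read_camera(n)
    P=cloud(c);hsv=cv2.cvtColor(c["frame"],cv2.COLOR_BGR2HSV)
    m=((hsv[...,0]>100)&(hsv[...,0]<130)&(hsv[...,1]>110)&(P[...,2]>.055)&(P[...,2]<.075)&(P[...,0]<.72)&(abs(P[...,1])<.35)).astype(np.uint8)
    k,l,s,ce=cv2.connectedComponentsWithStats(m)
    for i in range(1,k):
        if s[i,4]>60:
            q=P[l==i]; print(n,s[i],cv2.minEnclosingCircle(q[:,:2].astype(np.float32)),np.median(q[:,2]))
    cv2.imwrite(f"pics/{n}_{o['time_s']:.1f}.png",c["frame"])
E
python3 look.py wrist top
```

```text
9.575 [0.4872 0.2318 0.1282] [3.1412 0.0007 0.001 ] [-0.9922 -2.4075 -2.6523] 0.27607272911464253
wrist [ 521   83   39  122 3300] ((0.5358482599258423, 0.07678858190774918), 0.033715635538101196) 0.0646455493039171
wrist [ 216  162  136  103 8160] ((0.4864615499973297, 0.23070327937602997), 0.04012724757194519) 0.06526178133213772
top [268 186  22  23 351] ((0.6295390725135803, 0.05512379854917526), 0.03925323113799095) 0.06415890451376195
top [268 214  22  23 350] ((0.5365853309631348, 0.05575151368975639), 0.0389617383480072) 0.06412968629973245
```

Call:
send_rows --series '[[[0,0.004,-0.05,0,0,0,1],[0,0,-0.15,0,0,0,1],[0.0775,0.147,0,0,0,0,1],[0.0775,0.147,0,0,0,0,1],[0.0775,0.147,0,0,0,0,1],[0.0775,0.147,0,0,0,0,1],[0,0,0,0,0,0,1],[0,0,0,0,0,0,1]]]'

```text
time_s: 10.68
position: [0.5796, 0.0519, 0.1891]
orientation: [-3.141, 0.0, -0.002]
wrist_force: [0.7, 0.3, -2.7]
finger_gap: 0.272
grip_force: 60.3
```

```bash
python3 look.py wrist
```

```text
10.675 [0.5796 0.0519 0.1891] [-3.1412  0.0003 -0.0023] [ 0.6923  0.2965 -2.7317] 0.2715188414623854
wrist [ 221   72  112  114 8543] ((0.6326450109481812, 0.05554846301674843), 0.03995214030146599) 0.06526605255782367
wrist [ 227  202   44   59 1083] ((0.5561068058013916, 0.07728856056928635), 0.02814270742237568) 0.06515479316589798
wrist [296 205  32  56 681] ((0.5545634031295776, 0.028556518256664276), 0.024520305916666985) 0.06508755984272813
wrist [  15  265  105   89 5654] ((0.48590171337127686, 0.22873832285404205), 0.040318556129932404) 0.06525365823173664
```

Call:
send_rows --series '[[[0.179,-0.012,0,0,0,0,1],[0,0,0,0,0,0,1],[0,0,0.08,0,0,0,1],[0,0,0.06,0,0,0,1],[0,0,0.045,0,0,0,1],[0,0,0,0,0,0,1]]]'

```text
time_s: 11.48
position: [0.633, 0.0562, 0.1319]
orientation: [3.142, 0.002, -0.0]
wrist_force: [-0.6, -1.1, -2.4]
finger_gap: 0.276
grip_force: 61.2
```

Call:
send_rows --series '[[[0,0,0.015,0,0,0,1],[0,0,0.01,0,0,0,1],[0,0,0.01,0,0,0,1],[0,0,0,0,0,0,1]]]'

```text
time_s: 11.98
position: [0.6339, 0.0561, 0.1224]
orientation: [-3.141, 0.0, -0.001]
wrist_force: [-0.6, -0.2, -2.8]
finger_gap: 0.27
grip_force: 61.2
```

Call:
send_rows --series '[[[0,0,0.03,0,0,0,1],[0,0,0.03,0,0,0,1],[0,0,0.01,0,0,0,1],[0,0,0.01,0,0,0,1],[0,0,0,0,0,0,1]]]'

```text
time_s: 12.6
position: [0.6341, 0.056, 0.0999]
orientation: [3.142, -0.0, -0.0]
wrist_force: [-5.0, -3.1, 9.9]
finger_gap: 0.27
grip_force: 62.8
```

Reached the bottom (tip z≈0.013): good, goes to green.

Call:
send_rows --series '[[[0,0,-0.012,0,0,0,1],[0,0.05,0,0,0,0,1],[0,0.1,0,0,0,0,1],[0,0.12,0,0,0,0,1],[-0.02,0.12,0,0,0,0,1],[-0.04,0.12,0,0,0,0,1],[-0.05,0.12,0,0,0,0,1],[-0.05,0.12,0,0,0,0,1]]]'

```text
time_s: 13.6
position: [0.5858, -0.1705, 0.1023]
orientation: [-3.141, -0.001, -0.001]
wrist_force: [1.8, 2.0, -1.6]
finger_gap: 0.27
grip_force: 61.3
```

Call:
send_rows --series '[[[-0.04,0.12,0,0,0,0,1],[-0.013,0.1,0,0,0,0,1],[0,0.04,0,0,0,0,1],[0,0,0,0,0,0,1]]]'

```text
time_s: 14.1
position: [0.57, -0.2476, 0.102]
orientation: [3.141, -0.0, -0.002]
wrist_force: [0.1, 0.5, -2.7]
finger_gap: 0.277
grip_force: 61.0
```

```bash
python3 look.py wrist top
```

```text
14.1 [ 0.57   -0.2476  0.102 ] [ 3.1414 -0.0003 -0.0017] [ 0.0784  0.482  -2.7151] 0.2769668416108039
wrist [ 205  171  154  111 9296] ((0.5689823627471924, -0.24755190312862396), 0.04008835181593895) 0.06525028931404644
top [268 214  22  23 360] ((0.5365056991577148, 0.05409625545144081), 0.03964594379067421) 0.06435019053530662
top [356 216  11  12  83] ((0.548186182975769, -0.22199469804763794), 0.021987466141581535) 0.06254182528642825
top [216 230  23  21 248] ((0.4849742650985718, 0.2261194884777069), 0.037685468792915344) 0.06401706493718445
```

Call:
send_rows --series '[[[0,0,-0.05,0,0,0,1],[0,0,-0.13,0,0,0,1],[0,0,-0.1,0,0,0,1],[-0.02,-0.19,0,0,0,0,1],[-0.02,-0.19,0,0,0,0,1],[-0.02,-0.19,0,0,0,0,1],[-0.02,-0.19,0,0,0,0,1],[-0.02,-0.19,0,0,0,0,1]]]'

```text
time_s: 15.2
position: [0.5398, 0.0407, 0.1875]
orientation: [-3.141, -0.002, 0.0]
wrist_force: [1.6, 0.6, -2.2]
finger_gap: 0.271
grip_force: 61.2
```

Call:
send_rows --series '[[[-0.003,-0.06,0,0,0,0,1],[0,0,0,0,0,0,1],[0,0,0,0,0,0,1]]]'

```text
time_s: 15.58
position: [0.5394, 0.0555, 0.1866]
orientation: [3.141, -0.0, -0.0]
wrist_force: [0.3, 0.2, -2.3]
finger_gap: 0.271
grip_force: 61.2
```

```bash
python3 look.py wrist
```

```text
15.575 [0.5394 0.0555 0.1866] [ 3.1412 -0.0005 -0.0004] [ 0.2793  0.2393 -2.2622] 0.27057569543558074
wrist [ 229  150  106   98 5772] ((0.5390386581420898, 0.05576352775096893), 0.0402248278260231) 0.0652265086331571
wrist [   6  220  111   96 7319] ((0.48513874411582947, 0.2286810278892517), 0.040401291102170944) 0.06530007252126875
```

Aligned. Lower from tip 0.100 to about 0.046, then feel.

Call:
send_rows --series '[[[0,0,0.08,0,0,0,1],[0,0,0.06,0,0,0,1],[0,0,0.04,0,0,0,1],[0,0,0.015,0,0,0,1],[0,0,0.01,0,0,0,1],[0,0,0.01,0,0,0,1],[0,0,0,0,0,0,1]]]'

```text
time_s: 16.5
position: [0.5393, 0.0561, 0.1218]
orientation: [3.142, -0.0, -0.0]
wrist_force: [0.4, -1.3, -3.2]
finger_gap: 0.272
grip_force: 61.2
```

Call:
send_rows --series '[[[0,0,0.03,0,0,0,1],[0,0,0.03,0,0,0,1],[0,0,0.01,0,0,0,1],[0,0,0.01,0,0,0,1],[0,0,0,0,0,0,1]]]'

```text
time_s: 17.12
position: [0.5401, 0.0559, 0.0997]
orientation: [3.141, -0.002, -0.0]
wrist_force: [-6.7, -4.8, 21.6]
finger_gap: 0.275
grip_force: 64.4
```

Bottom again: good, goes to green's nearer slot.

Call:
send_rows --series '[[[0,0,-0.012,0,0,0,1],[-0.02,0.05,0,0,0,0,1],[-0.04,0.1,0,0,0,0,1],[-0.05,0.12,0,0,0,0,1],[-0.05,0.12,0,0,0,0,1],[-0.05,0.12,0,0,0,0,1],[-0.035,0.12,0,0,0,0,1],[0,0.12,0,0,0,0,1]]]'

```text
time_s: 18.12
position: [0.4634, -0.1698, 0.1007]
orientation: [-3.14, 0.002, -0.001]
wrist_force: [1.8, 1.3, -3.6]
finger_gap: 0.273
grip_force: 61.1
```

Call:
send_rows --series '[[[0,0.12,0,0,0,0,1],[0,0.1,0,0,0,0,1],[0,0.04,0,0,0,0,1],[0,0,0,0,0,0,1]]]'

```text
time_s: 18.62
position: [0.465, -0.2472, 0.1009]
orientation: [-3.141, 0.0, -0.002]
wrist_force: [-0.4, 0.6, -2.9]
finger_gap: 0.274
grip_force: 61.2
```

```bash
python3 look.py wrist
```

```text
18.625 [ 0.465  -0.2472  0.1009] [-3.1414  0.0004 -0.0017] [-0.362   0.6315 -2.8817] 0.2735977793632923
wrist [  187     0   184   121 14531] ((0.5678762793540955, -0.24549546837806702), 0.03990892320871353) 0.06530507043320978
wrist [ 204  172  155  110 9289] ((0.46375808119773865, -0.24659869074821472), 0.03998064994812012) 0.06525731480535182
```

Call:
send_rows --series '[[[0,0,-0.05,0,0,0,1],[0,0,-0.16,0,0,0,1],[0,0,-0.12,0,0,0,1],[0.015,-0.19,0,0,0,0,1],[0.015,-0.19,0,0,0,0,1],[0.015,-0.19,0,0,0,0,1],[0.015,-0.19,0,0,0,0,1],[0.015,-0.19,0,0,0,0,1]]]'

```text
time_s: 19.68
position: [0.4879, 0.0407, 0.2015]
orientation: [-3.141, -0.001, 0.001]
wrist_force: [1.2, -0.7, -2.7]
finger_gap: 0.271
grip_force: 61.3
```

Call:
send_rows --series '[[[0.015,-0.19,0,0,0,0,1],[0.015,-0.19,0,0,0,0,1],[0.015,-0.19,0,0,0,0,1],[0.015,-0.19,0,0,0,0,1],[0,-0.19,0,0,0,0,1],[0,-0.19,0,0,0,0,1],[0,-0.13,0,0,0,0,1],[0,0,0,0,0,0,1]]]'

```text
time_s: 20.68
position: [0.5051, 0.4225, 0.2011]
orientation: [-3.14, -0.001, 0.004]
wrist_force: [0.9, -0.1, -2.6]
finger_gap: 0.27
grip_force: 61.4
```

```bash
python3 - <<'E'
from h import *
np.set_printoptions(precision=4,suppress=True)
o=bot.get_obs(); print(o["time_s"],o["position"],o["orientation"],o["wrist_force"])
c=bot.read_camera("wrist"); cv2.imwrite("pics/w5.png",cv2.resize(c["frame"],(784,588),interpolation=cv2.INTER_CUBIC))
for r in bot.pinpoint("wrist","stand_hole"): print(r["confidence"],r["location"],onz(c,r["location"],.055))
P=cloud(c);hsv=cv2.cvtColor(c["frame"],cv2.COLOR_BGR2HSV)
m=(hsv[...,0]<20)&(hsv[...,1]>80)&(abs(P[...,2]-.055)<.004)
q=P[m][:,:2].astype(np.float32); print(len(q),cv2.minAreaRect(q))
# hole: contour of inner non-top region inside stand
mm=m.astype(np.uint8); cs,h=cv2.findContours(mm,cv2.RETR_CCOMP,cv2.CHAIN_APPROX_NONE)
for k,cc in enumerate(cs):
    if h[0][k][3]>=0 and len(cc)>40:
        w=np.array([onz(c,tuple(p[0]),.055)[:2] for p in cc],np.float32); print("hole",len(cc),cv2.minEnclosingCircle(w),cv2.fitEllipse(w))
E
```

```text
20.675 [0.5051 0.4225 0.2011] [-3.1403 -0.0007  0.0036] [ 0.9465 -0.0815 -2.6138]
0.6 [268.5, 171.8] [0.5255 0.4329 0.055 ]
7801 ((0.5246023535728455, 0.4313453137874603), (0.09012942761182785, 0.07003553211688995), 6.310513019561768)
hole 109 ((0.52511066198349, 0.43117645382881165), 0.016016878187656403) ((0.5252660512924194, 0.4311511516571045), (0.0307442806661129, 0.03113153949379921), 161.78407287597656)
```

View pics/w5.png

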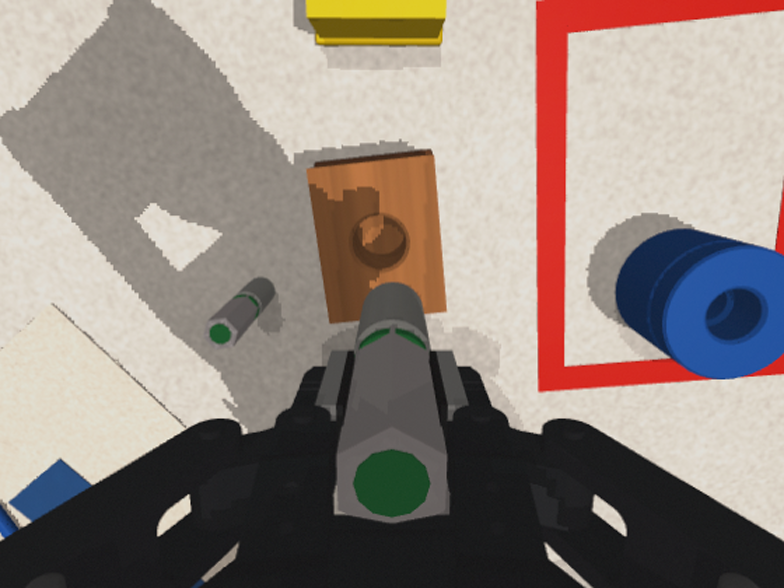

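The view shows the empty hole at px (380,241), fitted diameter 31 mm at (0.525,0.431), and the shrunken adapter inside the red tape.

Call:
send_rows --series '[[[0.068,-0.029,0,0,0,0,1],[0,0,0,0,0,0,1],[0,0,0.12,0,0,0,1],[0,0,0.06,0,0,0,1],[0,0,0.06,0,0,0,1],[0,0,0.05,0,0,0,1],[0,0,0.03,0,0,0,1],[0,0,0,0,0,0,1]]]'

```text
time_s: 21.78
position: [0.5266, 0.4286, 0.1033]
orientation: [-3.14, 0.0, -0.001]
wrist_force: [0.1, 6.7, -6.4]
finger_gap: 0.275
grip_force: 61.0
```

Call:
send_rows --series '[[[0,-0.007,0.01,0,0,0,1],[0,0,0.01,0,0,0,1],[0,0,0.005,0,0,0,1],[0,0,0,0,0,0,1]]]'

```text
time_s: 22.28
position: [0.5267, 0.4297, 0.0967]
orientation: [3.141, 0.0, -0.001]
wrist_force: [0.5, 0.9, -2.6]
finger_gap: 0.27
grip_force: 61.5
```

Call:
send_rows --series '[[[0,0,0.007,0,0,0,1],[0,0,0.003,0,0,0,1],[0,0,0,0,0,0,1]]]'

```text
time_s: 22.65
position: [0.5272, 0.4299, 0.0964]
orientation: [-3.141, -0.001, -0.0]
wrist_force: [-4.5, -4.1, 18.8]
finger_gap: 0.269
grip_force: 64.5
```

Floor reached. Ease off, release, and rise straight up.

Call:
send_rows --newtons 20 --series '[[[0,0,-0.008,0,0,0,1],[0,0,0,0,0,0,0.6],[0,0,0,0,0,0,0.3],[0,0,0,0,0,0,0],[0,0,0,0,0,0,0],[0,0,0,0,0,0,0]]]'

```text
time_s: 23.4
position: [0.5268, 0.43, 0.0961]
orientation: [3.142, 0.0, -0.001]
wrist_force: [0.4, 0.9, -1.1]
finger_gap: 1.002
grip_force: 0.0
```

Call:
send_rows --series '[[[0,0,-0.05,0,0,0,0],[0,0,-0.15,0,0,0,0],[0,0,-0.19,0,0,0,0],[0,0,-0.19,0,0,0,0],[-0.15,0,-0.1,0,0,0,0],[-0.15,0,0,0,0,0,0],[0,0,0,0,0,0,0],[0,0,0,0,0,0,0]]]'

```text
time_s: 24.4
position: [0.4373, 0.4302, 0.3011]
orientation: [-3.141, -0.001, -0.0]
wrist_force: [-0.2, 0.4, 0.0]
finger_gap: 0.998
grip_force: 0.0
```

```bash
python3 look.py top; python3 - <<'E'
from h import *
c=bot.read_camera("wrist"); s=bot.read_camera("side")
cv2.imwrite("pics/end.png",np.vstack([c["frame"][:300],s["frame"][130:430]]))
P=cloud(c); m=((P[...,2]>.125)&(P[...,2]<.145)).astype(np.uint8)
n,l,st,_=cv2.connectedComponentsWithStats(m)
for i in range(1,n):
    if st[i,4]>60: q=P[l==i]; print(st[i],np.median(q[:,2]),cv2.minEnclosingCircle(q[:,:2].astype(np.float32)))
E
```

```text
24.4 [0.4373 0.4302 0.3011] [-3.1407 -0.0013 -0.    ] [-0.1904  0.3624  0.0081] 0.9982178067342499
top [356 205  23  23 360] ((0.5666477680206299, -0.24535781145095825), 0.03931459039449692) 0.06391336490903757
top [216 231  22  21 287] ((0.48392239212989807, 0.22827306389808655), 0.036921143531799316) 0.06417913309399237
top [356 237  24  22 355] ((0.4608296751976013, -0.24431070685386658), 0.03944040834903717) 0.06388871408447952
[266  66  30  37 831] 0.13568831768689132 ((0.5247682332992554, 0.4308914244174957), 0.013681598007678986)
[280 190  35  21 189] 0.13592126106961366 ((0.4289822280406952, 0.4167822599411011), 0.015489770099520683)
```

View pics/end.png

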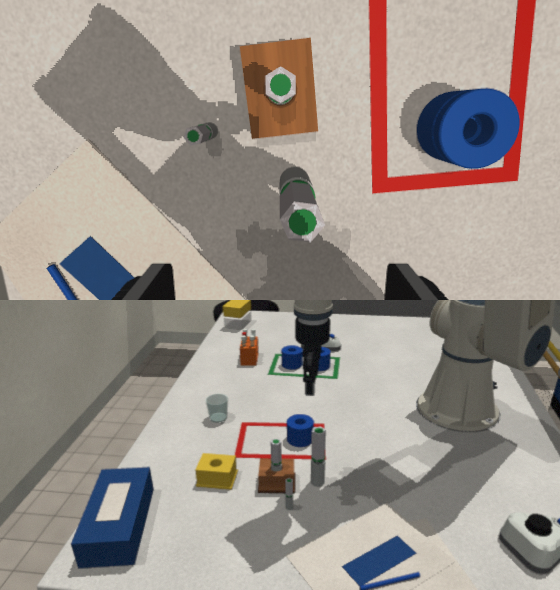

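The gauge is back fully down in the brown stand (wrist view px 281,85; top at 0.135 m). One adapter is inside red (468,128), and two are inside green.

```bash
python3 -c "
from station import bot
print(bot.close_job())"
```

```text
the job is handed in; nothing more can be done
None
```

I gauged all three adapters: two were good and are in the green area, one was shrunken and is in the red area. The gauge is back upright and fully down in its stand, and the job was handed in at about 24.5 s.

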